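Put the optics back in their matching nests

ROBOT

A 6-joint arm with a two-finger parallel gripper is mounted at the origin on the work surface. World frame = base frame: x ahead of the robot, y to its left, z up, the work surface at z = 0. Lengths are in mm, angles in rad, forces in N, time in s.
With the tool pointing down it reaches from about 400 to 925 mm from the base axis. Payload 12.5 kg.
Tool frame: the origin (TCP) lies between the finger pads; the fingertips stand 19 mm ahead of it and the grasp point (between the pads) is the TCP (env.nose_length is the distance from the TCP to the fingertips, in mm); z points along the fingers, y is the line along which they close (so a half turn about z gives the same grasp; the last joint's range is limited). The gripper opens to 95 mm and grips with 3 to 60 N. Pads are 20 mm wide; open, the fingers measure 119 mm over their backs; the gripper's body (75 mm by 180 mm) begins 59 mm behind the grasp point.
Start: joints at [-0.106, 0.491, 1.559, -0, 1.092, -0.106], TCP at [625.016, 0.021, 233.661] pointing down, gripper open.
Joint ranges: [-3.1, 3.1], [-0.84, 2.19], [0.05, 2.79], [-1.13, 4.28], [0.06, 2.93], [-2.69, 2.69]. Speed limits (rad/s): [2.22, 2.22, 2.79, 3.14, 3.14, 3.14].

INTERFACE

Orientations are given as [roll, pitch, yaw] about the fixed x, y, z axes, in that order (R = Rz(yaw) Ry(pitch) Rx(roll)).
In Python, from cell import env gives the robot as it stands. The module is installed in compiled form; this text tells all that it offers.
- The arm moves only by the tool drive_tool, never from a script. Its argument "rows" is a list that holds one entry, the list of rows, each a list of 7 numbers: the shift along the tool's x, y, z scaled (see below), then the turn, a rotation vector about the tool's x, y, z scaled (see below), then the opening, from 0 (shut) to 1 (fully open). In form: [[[tx, ty, tz, ax, ay, az, jaw], ...]]. A call has 1 to 5 rows; each row shifts and turns the commanded pose from where the row before left it, along the tool's axes as they then stand; what a row does not reach is not made up. The controller multiplies each number of a shift by 250 mm and each number of a turn by 180 degrees. A row lasts 1/8 s, in which the tool goes at most 62.5 mm and 10.7 degrees, less where a joint would pass 70% of its speed; a pose out of reach is approached as far as the arm can. A call with a number of a shift or a turn outside -1 to 1 is refused whole. A call with a gripper value outside its range is refused whole. The fingers move at their own pace and stop on an object; the grip force is fixed at half the most. Time passes only in rows, so rows that do not move let the fingers close. It gives the time, the measured TCP pose, the force, the opening and the grip force at its end, in the units of the state.
- env.state(): the state, without advancing time (a new reading comes with each control period).
- env.read_camera(name): name is "scene" or "side" or "wrist"; returns a dict with "color" (384x512x3 uint8, blue, green, red), "camera_matrix" (3x3 intrinsics, pixels), "k1" (the pictures are not rectified: a ray, as slopes to the right and down, at radius r is drawn at 1 + k1 r^2 times it, then the intrinsics apply), "pose" (4x4, takes a point from camera to world coordinates). Camera axes: x right, y up, looking along -z (the intrinsics and any distortion apply to the point x, -y, -z); pixel columns grow to the right and rows downward; lengths in mm; the calibration is good to about 2 mm. A picture is of the moment at which its call begins. There is no depth.
- env.job_done(): hands the job in; it is judged then, once.
Trained networks look in a picture, given as the dict that the camera call returned (one of the last four; its "shot" number tells which), for a name from the list of things; names that differ only in an ending like _2 or _b are one class to them, and where a whole thing is asked for, a point or a joint stands for the part that bears it (a point fixed in the world has none). Each returns a list of dicts, best first, with "score" (0 to 1); they miss things now and then, are a little off and sometimes report something else, mostly with a low value. They report only what shows in the picture. A call takes as long as a camera call. They do not tell look-alikes from the thing itself.
- env.search_frame(name, picture): "at" ([x, y, z] in mm, in the coordinates of the camera as it stood for that picture, good to about 4 mm: the middle of the surface that is visible of it).
- env.place_of(name, picture): "at" ([x, y, z] in mm, in the coordinates of the camera as it stood for that picture, good to about 4 mm: a listed point, or the origin of a listed thing).
The state is a dict: "t": time; "joints": joint angles; "qvel": joint speeds; "tau": joint torques, N m; "eef_pos": TCP position; "tcp_rot": TCP orientation; "ft_force": force on the tool from outside, world axes, zero at the start; "moment": the same for the moment, N m; "opening": opening from 0.0 (shut) to 1.0 (fully open); "grip_force": force on a finger pad.
Only numpy, scipy, OpenCV 4.12 (cv2) and the standard library are available. Lean on these libraries where they do the work, as an engineer would, in place of code of your own. Each camera call takes 0.05 s, during which the arm holds its last target. There are 200 camera calls.

TASK

The measurement is over: put each of the four optics upright into the shallow nest of its own colour and base shape, sitting flat on the nest's floor, with the blue-topped cube and the yellow mount lined up square with the sides of their nests. Set them down gently, do not drop them, and leave the amber bottle and the tape roll standing and lying where they are.

Things in the scene. Friction and masses are not known exactly. Their poses are not given: they have to be found in the camera images.
- objective: Lens objective: silver metal barrel, diameter 46 mm up to 44 mm height, then tapering to a 20 mm nose at 60 mm, with a red band near its foot and a red ring on the taper. Grip it across the barrel in any direction, 25 to 40 mm above its foot. Loose, upright; origin: centre of its underside, z up. 0.15 to 0.3 kg. Belongs in the red nest.
- splitter: Beam-splitter housing: black cube, 46 x 46 x 46 mm, with a blue top and round blue-edged glass windows in its sides; x and y square to its sides. Grip it across two facing sides, 25 to 40 mm above its foot. Loose, upright; origin: centre of its underside, z up. 0.15 to 0.3 kg. Belongs in the blue nest.
- polariser: Polariser mount, yellow: base 64 mm (its x) x 40 mm (its y) x 12 mm high; upright plate in the middle, 52 mm along x, 16 mm thick along y, up to 60 mm height, a round black-framed glass in its faces. Grip the plate across its thickness (closing along y), 40 to 50 mm up. Loose, upright; origin: centre of its underside, z up. 0.15 to 0.3 kg. Belongs in the yellow nest.
- reflector: Reflector on a pedestal: green disc base of 64 mm diameter and 14 mm height, a steel post of 16 mm diameter, and a green cylindrical head of 28 mm diameter from 34 to 66 mm height with a mirror on top. Grip the head in any direction, 45 to 55 mm above its foot. Loose, upright; origin: centre of its underside, z up. 0.15 to 0.3 kg. Belongs in the green nest.
- red_nest: Round shallow nest with a red rim, 74 mm outer and 64 mm inner diameter. Fixed. Origin: centre of its underside, at table height; z up. Inner floor 5 mm, rim top 12 mm above the table; rim 5 mm wide; pocket 9 mm larger all round than the base of its optic, whose outline is drawn on the black floor.
- blue_nest: Square shallow nest with a blue rim, 74 x 74 mm outside, 64 x 64 mm inside; x and y square to its sides. Fixed. Origin: centre of its underside, at table height; z up. Inner floor 5 mm, rim top 12 mm above the table; rim 5 mm wide; pocket 9 mm larger all round than the base of its optic, whose outline is drawn on the black floor.
- yellow_nest: Oblong shallow nest with a yellow rim, 92 mm (along its x) x 68 mm (along its y) outside, 82 x 58 mm inside. Fixed. Origin: centre of its underside, at table height; z up. Inner floor 5 mm, rim top 12 mm above the table; rim 5 mm wide; pocket 9 mm larger all round than the base of its optic, whose outline is drawn on the black floor.
- green_nest: Round shallow nest with a green rim, 92 mm outer and 82 mm inner diameter. Fixed. Origin: centre of its underside, at table height; z up. Inner floor 5 mm, rim top 12 mm above the table; rim 5 mm wide; pocket 9 mm larger all round than the base of its optic, whose outline is drawn on the black floor.
- dropper: Bystander, leave alone: a small amber bottle, 32 mm in diameter and 85 mm tall, standing loose among the optics; the tallest thing in the work area. Origin: centre of its underside, z up.
- tape: Bystander, leave alone: a loose roll of white tape lying flat, 60 mm outer diameter, 40 mm hole, 19 mm high. Origin: centre of its underside, z up. (Two dust caps, 22 mm across and 8 mm high, also lie about; they do not matter.)
Mind the look-alikes: they are no part of the job. Of the things that look like the reflector, the smaller one is meant. There is more than one size of the polariser; the job needs the larger.

How it is judged (in metres and radians):
At the end, for the whole second after the job is handed in: Each optic is upright (within 0.1 rad) and at rest on the floor of its own nest, centred within 14 mm; the cube and the oblong mount are lined up with their nests within 0.26 rad (either way round; any quarter turn for the cube) (horizontal distance between objective and red_nest below 0.014 m and z of objective in the frame of red_nest between 0.002 and 0.0075 m and angle between each of objective, splitter, polariser, reflector's own z axis and vertical below 0.1 rad and linear speed of each of objective, splitter, polariser, reflector below 0.02 m/s and angular speed of each of objective, splitter, polariser, reflector below 0.2 rad/s and horizontal distance between splitter and blue_nest below 0.014 m and z of splitter in the frame of blue_nest between 0.002 and 0.0075 m and horizontal distance between polariser and yellow_nest below 0.014 m and z of polariser in the frame of yellow_nest between 0.002 and 0.0075 m and horizontal distance between reflector and green_nest below 0.014 m and z of reflector in the frame of green_nest between 0.002 and 0.0075 m and angle between the x axis of polariser and the x axis of yellow_nest, either way round below 0.26 rad and (angle between the x axis of splitter and the x axis of blue_nest, either way round below 0.26 rad or angle between the x axis of splitter and the y axis of blue_nest, either way round below 0.26 rad)); the robot touches nothing.
It fails at once if an optic is dropped: it falls freely from more than about 2 cm, or is flung ((linear speed of objective above 0.6 m/s and contact force between the fingers and objective below 0.05 N) or (linear speed of splitter above 0.6 m/s and contact force between the fingers and splitter below 0.05 N) or (linear speed of polariser above 0.6 m/s and contact force between the fingers and polariser below 0.05 N) or (linear speed of reflector above 0.6 m/s and contact force between the fingers and reflector below 0.05 N)).
It fails at once if the dropper bottle or the tape roll is shifted by more than 3 cm, or the bottle is tipped by more than 0.35 rad (distance of any of dropper, tape from where it was at the start of the episode above 0.03 m or angle between dropper's own z axis and vertical above 0.35 rad).
It also fails if it takes over 112 s, if anything falls off the work surface, if the arm or the gripper's body presses on something with over 40 N, if the wrist force passes 120 N, or if a joint passes its speed limit or range.

## Working session

There is one attempt and no reset: what is moved stays moved. The work goes in short steps, Python scripts to look and compute and a tool call to move; the robot and the scene stay as the last step left them, time stands still between calls to the robot, and variables do not carry over. Pictures are saved under pics/ and viewed, at most 17 in all, crops included, and the job is handed in when it is done.

Besides the shell and the picture viewer there is one more tool, called as a command line: name --argument value ..., lists and objects as JSON in quotes. drive_tool: Moves the arm, as the interface text tells. Its arguments: {"type":"object","properties":{"rows":{"type":"array","items":{"type":"array","items":{"type":"array","items":{"type":"number","minimum":-1,"maximum":1}}}}},"required":["rows"]}

```bash
mkdir -p pics
cat > h.py <<'E'
import numpy as np, cv2
from cell import env
NAMES=["objective","splitter","polariser","reflector","red_nest","blue_nest","yellow_nest","green_nest","dropper","tape"]
def w(p,c): return (p["pose"]@np.r_[c,1])[:3]
def px(p,X):
    c=np.linalg.inv(p["pose"])@np.r_[X,1]; s=np.array([c[0],-c[1]])/-c[2]; s=s*(1+p["k1"]*(s@s))
    K=p["camera_matrix"]; return K[:2,:2]@s+K[:2,2]
def ray(p,uv):
    K=p["camera_matrix"]; d=(np.array(uv)-K[:2,2])/np.diag(K)[:2]; s=d.copy()
    for _ in range(20): s=d/(1+p["k1"]*(s@s))
    v=p["pose"][:3,:3]@np.array([s[0],-s[1],-1]); return p["pose"][:3,3],v
def onz(p,uv,z):
    o,v=ray(p,uv); return o+v*(z-o[2])/v[2]
E
python3 - <<'E'
from h import *
print(env.state())
for c in ["scene","side","wrist"]:
    p=env.read_camera(c); cv2.imwrite(f"pics/a_{c}.png",p["color"])
    print(c,p["pose"][:3,3].round(),p["k1"],p["camera_matrix"][0,0])
    for n in NAMES:
        for r in env.place_of(n,p)[:5]:
            X=w(p,r["at"]); print(" ",n,round(r["score"],2),X.round(),px(p,X).round())
E
```

```text
{'t': 0.0, 'joints': array([-1.05640741e-01,  4.91554759e-01,  1.55945276e+00, -9.17135714e-06,
        1.09169102e+00, -1.05584101e-01]), 'qvel': array([-0.00081977,  0.00014078, -0.0003427 , -0.00058679, -0.00185553,
       -0.0003217 ]), 'tau': array([-9.52334158e-04, -6.12640929e+01, -2.58175153e+01,  6.92750537e-02,
        4.83079045e-02, -1.38641695e-05]), 'eef_pos': array([6.24777331e+02, 1.88013923e-02, 2.33063577e+02]), 'tcp_rot': array([-3.14049207e+00, -1.08458723e-04,  1.57074386e+00]), 'ft_force': array([ 0.05293816, -0.03055765,  0.18101494]), 'moment': array([-0.02270144,  0.00770531, -0.01840385]), 'grip_force': 0.0, 'opening': 1.0026110639585795}
scene [1036.  249. 1004.] -0.15169369030489202 410.79677697460244
  objective 0.8 [359. 318.  -1.] [385. 216.]
  objective 0.48 [473.  -8.  -6.] [265. 199.]
  splitter 0.68 [654.  15.  -4.] [241. 252.]
  polariser 0.58 [ 529. -381.   -0.] [149. 160.]
  polariser 0.54 [ 483. -480.   -5.] [134. 139.]
  polariser 0.36 [636. 205.   1.] [308. 279.]
  reflector 0.48 [ 437. -156.   -6.] [227. 169.]
  red_nest 0.88 [ 599. -202.   -
[... 511 characters left out ...]
.78 [ 443. -160.    1.] [275. 246.]
  reflector 0.58 [ 602. -206.    1.] [338. 232.]
  red_nest 0.87 [ 604. -208.   -1.] [339. 232.]
  blue_nest 0.71 [445. 171.   1.] [213. 172.]
  yellow_nest 0.62 [527. 396.   2.] [205. 130.]
  green_nest 0.66 [632. 198.   4.] [261. 148.]
  dropper 0.55 [471.  -4.   2.] [251. 203.]
  dropper 0.48 [359. 318.  -2.] [167. 157.]
  tape 0.72 [ 371. -308.   -3.] [285. 307.]
wrist [624.  85. 385.] -0.07647590812053118 301.5850522321701
  polariser 0.26 [655.   8.  -1.] [281. 162.]
  reflector 0.75 [ 444. -161.    2.] [136. 275.]
  red_nest 0.87 [ 598. -204.    2.] [240. 301.]
  blue_nest 0.79 [443. 172.  -2.] [105.  28.]
  dropper 0.84 [470. -10.   1.] [141. 175.]
```

Run:
```python
import cv2
for c in ["scene","side"]:
    cv2.imwrite(f"pics/b_{c}.png",cv2.resize(cv2.imread(f"pics/a_{c}.png"),(800,600),interpolation=cv2.INTER_CUBIC))
```

```text
(no output)
```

View pics/b_scene.png

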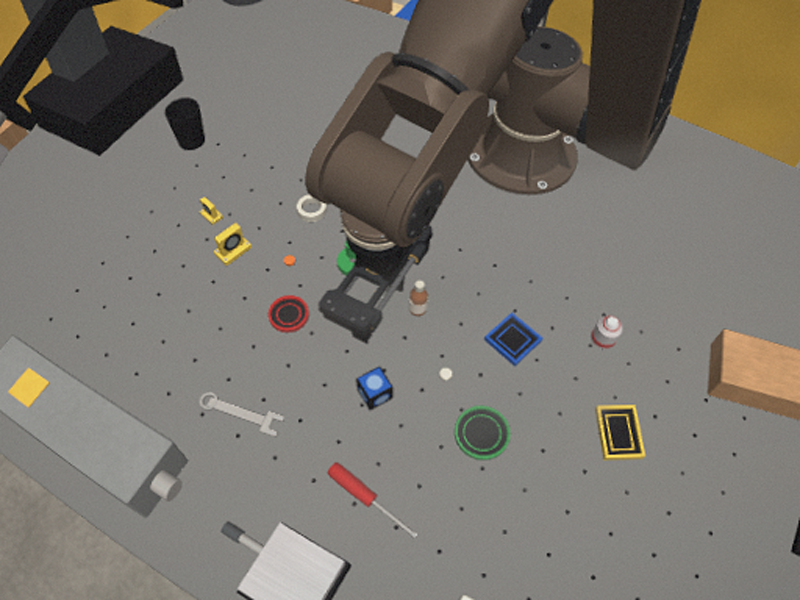

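View pics/b_side.png

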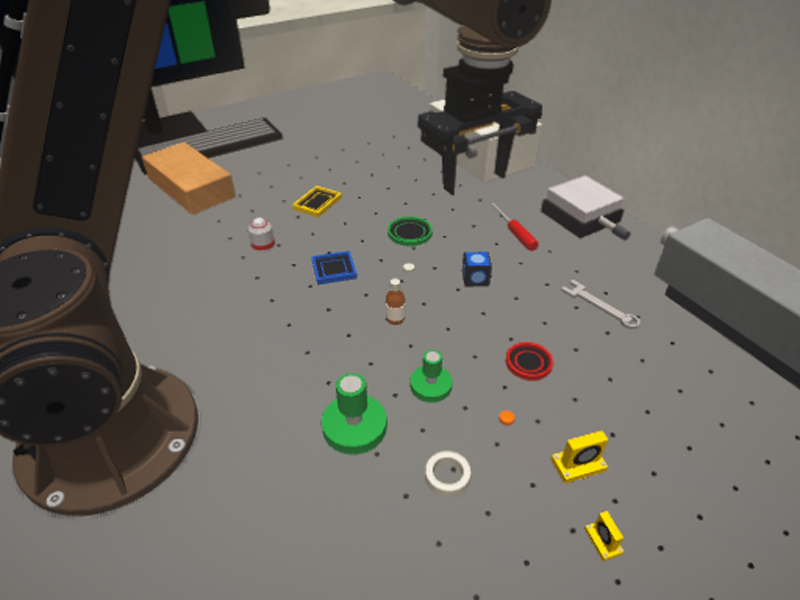

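The scene view shows these candidates, in 800x600 pixels.
- **Polariser:** the larger is at (232,243) and the smaller look-alike at (209,209). I take the larger.
- **Reflector, in the side view:** the small one is at (431,375) and the large look-alike at (352,410). I take the small one.
- **Objective:** at scene (606,332), with the amber bottle at (418,298) as a possible mix-up.
- **Splitter:** at (375,387).

Next I measure the outlines and crop the chosen ones closely.

```bash
cat >> h.py <<'E'
HSV=dict(red=[(0,120,60),(8,255,255)],red2=[(172,120,60),(180,255,255)],blue=[(105,120,50),(125,255,255)],yellow=[(20,130,70),(32,255,255)],green=[(50,120,40),(80,255,255)])
def outline(p,col,X,z,rad=75,close=True):
    """points of colour near X projected on plane z -> hull"""
    h=cv2.cvtColor(p["color"],cv2.COLOR_BGR2HSV); m=cv2.inRange(h,*map(np.array,HSV[col]))
    if col=="red": m|=cv2.inRange(h,*map(np.array,HSV["red2"]))
    ys,xs=np.nonzero(m); 
    P=np.array([onz(p,(u,v),z)[:2] for u,v in zip(xs,ys) if abs(u-px(p,X)[0])<90 and abs(v-px(p,X)[1])<90] or [[9e9,9e9]])
    P=P[np.linalg.norm(P-np.array(X)[:2],axis=1)<rad]
    return P
def rect(P):
    (cx,cy),(a,b),t=cv2.minAreaRect(P.astype(np.float32)); return np.round([cx,cy,a,b,t],1)
E
python3 - <<'E'
from h import *
ps={c:env.read_camera(c) for c in ["scene","side","wrist"]}
for c,p in ps.items():
    for n,col,X,z in [("red","red",(601,-206,12),12),("blue","blue",(443,172,12),12),("yellow","yellow",(521,401,12),12),("green","green",(632,201,12),12),("splitter","blue",(657,12,46),46),("polbase","yellow",(530,-384,12),12)]:
        P=outline(p,col,X,z,65 if n!="splitter" else 50)
        if len(P)>20: print(c,n,len(P),rect(P))
p=ps["side"]["color"]; q=ps["scene"]["color"]
a=cv2.resize(p[215:365,200:400],(800,600),interpolation=cv2.INTER_CUBIC)
cv2.imwrite("pics/c1.png",a)
E
```

```text
scene red 243 [ 600.1 -200.9   75.9   70.7   72.2]
scene blue 331 [446.2 175.3  74.4  77.5  73.1]
scene yellow 406 [520.7 405.4  94.2  70.8  30.1]
scene green 27 [650.  234.3  14.4  63.5  61.8]
scene splitter 185 [661.4  17.1  56.2  48.8  61.5]
scene polbase 287 [ 525.  -388.4   72.9   75.1   73.6]
side red 373 [ 597.5 -211.1   81.6   71.4   50.4]
side blue 285 [445.1 165.1  89.1  75.2  73.1]
side yellow 272 [519.6 394.6 106.7  80.   30.2]
side green 212 [630.4 191.1  95.3  89.6  58.5]
side splitter 109 [ 6.516e+02 -2.000e-01  6.450e+01  4.470e+01  5.850e+01]
side polbase 672 [ 544.1 -383.3   59.4   92.4   75.6]
wrist red 400 [ 603.9 -205.    76.8   61.7   71.4]
wrist blue 1901 [445.9 171.1  73.5  77.1  72.8]
wrist green 335 [6.313e+02 1.732e+02 8.580e+01 4.130e+01 1.000e-01]
wrist splitter 889 [654.9  10.1  44.7  46.1  62.8]
```

View pics/c1.png

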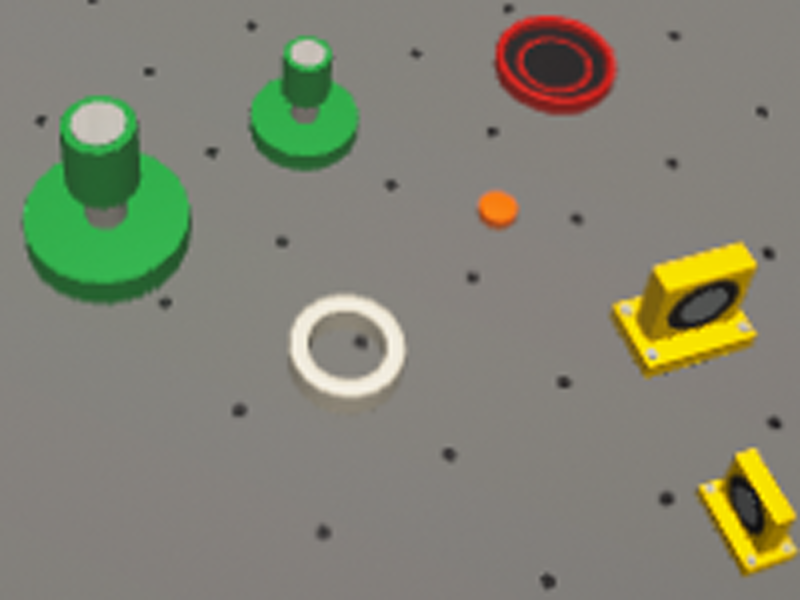

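The crop confirms both choices: the small reflector at crop (305,100) beside the larger look-alike at (100,190), and the large polariser at (690,310) above the small one at (750,510). I start with the splitter.

```bash
cat >> h.py <<'E'
from scipy.spatial.transform import Rotation as Ro
import json
def tool(phi):
    f=np.radians(phi); y=np.array([np.cos(f),np.sin(f),0]); z=np.array([0,0,-1.]); return Ro.from_matrix(np.c_[np.cross(y,z),y,z])
def plan(stages,start=None):
    """stages: (x,y,z,phi,n,jaw); prints rows"""
    if start is None:
        s=env.state(); pos=s["eef_pos"]; R=Ro.from_euler("xyz",s["tcp_rot"])
    else: pos=np.array(start[:3],float); R=tool(start[3])
    for x,y,z,phi,n,jaw in stages:
        d=np.array([x,y,z])-pos; rv=(R.inv()*tool(phi)).as_rotvec(); out=[]
        if np.linalg.norm(d)/n>55 or np.degrees(np.linalg.norm(rv))/n>10: print("TOO FAST")
        for i in range(n):
            out.append(list((R.inv().apply(d/n)/250).round(3)+0.)+list((rv/n/np.pi).round(3)+0.)+[jaw]); R=R*Ro.from_rotvec(rv/n)
        pos=np.array([x,y,z]); print(json.dumps(out))
def blob(p,col,X,rad=60):
    """mask centroid-of-hull rect pixels"""
    return outline(p,col,X,X[2],rad)
E
python3 -c "
from h import *
plan([(655,10,150,-27.2,4,1)])"
```

```text
[[0.01, 0.03, 0.084, 0.0, 0.0, 0.038, 1], [0.013, 0.029, 0.084, 0.0, 0.0, 0.038, 1], [0.017, 0.027, 0.084, 0.0, 0.0, 0.038, 1], [0.02, 0.025, 0.084, 0.0, 0.0, 0.038, 1]]
```

drive_tool --rows '[[[0.01,0.03,0.084,0.0,0.0,0.038,1],[0.013,0.029,0.084,0.0,0.0,0.038,1],[0.017,0.027,0.084,0.0,0.0,0.038,1],[0.02,0.025,0.084,0.0,0.0,0.038,1],[0,0,0,0,0,0,1]]]'

```text
t: 2.42
eef_pos: [654.9, 10.1, 148.2]
tcp_rot: [-3.139, 0.001, 1.094]
ft_force: [-0.3, -0.1, 0.7]
opening: 1.001
grip_force: 0.0
```

Run:
```python
from h import *
p=env.read_camera("wrist"); cv2.imwrite("pics/d1.png",p["color"])
print(env.state()["eef_pos"],env.state()["tcp_rot"])
for n in ["splitter","green_nest","blue_nest"]:
    for r in env.place_of(n,p)[:2]: print(n,r["score"],w(p,r["at"]).round(1))
    for r in env.search_frame(n,p)[:1]: print(' mid',n,r["score"],w(p,r["at"]).round(1))
for z in (36,46,56): print(z,rect(outline(p,"blue",(655,10,46),z,45)))
plan([(655,10,31,-27.2,3,1)])
```

```text
[655.09644901   9.95049496 149.3921292 ] [-3.14063915e+00  4.24893161e-04  1.09607134e+00]
splitter 0.66 [650.9   8.2  -1. ]
 mid splitter 0.69 [657.1  15.6  48.3]
green_nest 0.76 [631.3 198.3   4.8]
blue_nest 0.93 [444.3 166.5  -5.8]
 mid blue_nest 0.76 [465.  161.6   4.2]
36 [656.7   9.2  53.   43.5  60.6]
46 [658.1  12.1  51.   41.8  60.6]
56 [659.5  14.9  49.   40.2  60.6]
[[0.0, -0.001, 0.159, 0.0, 0.0, 0.0, 1], [0.0, -0.001, 0.159, 0.0, 0.0, 0.0, 1], [0.0, -0.001, 0.159, 0.0, 0.0, 0.0, 1]]
```

View pics/d1.png

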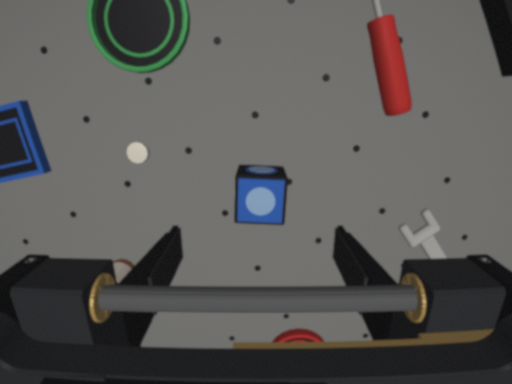

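Wrist view: the splitter's top face spans about cols 235–286 and rows 179–224, centred between the fingers (cols 175 and 340). Next I check the position and height of that top from the two wrist views.

```bash
cat >> h.py <<'E'
def tri(obs):
    """obs: list of (pose-dict, uv): closest point"""
    A=np.zeros((3,3)); b=np.zeros(3)
    for p,uv in obs:
        o,v=ray(p,uv); v=v/np.linalg.norm(v); M=np.eye(3)-np.outer(v,v); A+=M; b+=M@o
    return np.linalg.solve(A,b)
def top(p,col,X,rad):
    h=cv2.cvtColor(p["color"],cv2.COLOR_BGR2HSV); return h
E
python3 - <<'E'
from h import *
p=env.read_camera("wrist"); c=[(236,180),(286,180),(285,224),(235,222)]
Q=np.array([onz(p,u,46)[:2] for u in c]); print(Q.round(1),Q.mean(0), np.degrees(np.arctan2(*(Q[2]-Q[3])[::-1])))
# first wrist picture saved: pose from start; use scene picture for height
s=env.read_camera("scene"); im=s["color"][215:280,210:270]
h=cv2.cvtColor(s["color"],cv2.COLOR_BGR2HSV)
cv2.imwrite("pics/e1.png",cv2.resize(im,(600,650//1*1))[:600])
# tri using white disc on top
def disc(p,X,r=25):
    u=px(p,X).round().astype(int); g=cv2.cvtColor(p["color"],cv2.COLOR_BGR2HSV)[u[1]-r:u[1]+r,u[0]-r:u[0]+r]
    m=((g[...,1]<150)&(g[...,2]>140)&(g[...,0]>95)&(g[...,0]<120)&(g[...,1]>60)).astype(np.uint8); n,l,st,ce=cv2.connectedComponentsWithStats(m)
    i=1+st[1:,4].argmax(); return ce[i]+u-r, st[i,4]
a=disc(p,(655,10,46)); b=disc(s,(655,10,46),18); print(a,b,tri([(p,a[0]),(s,b[0])]))
E
```

```text
[[ 6.462e+02  3.390e+01]
 [ 6.852e+02  1.370e+01]
 [ 6.662e+02 -2.350e+01]
 [ 6.264e+02 -6.000e-01]] [656.00673975   5.88513478] -29.871767318801577
(array([258.95901639, 200.06147541]), np.int32(732)) (array([239.17045455, 244.27272727]), np.int32(88)) [656.86592277  11.54247774  51.88902181]
```

drive_tool --rows '[[[0.0,0.0,0.156,0.0,0.0,0.0,1],[0.0,0.0,0.156,0.0,0.0,0.0,1],[0.0,0.0,0.156,0.0,0.0,0.0,1],[0,0,0,0,0,0,1],[0,0,0,0,0,0,0.3]]]'

```text
t: 3.5
eef_pos: [656.0, 9.9, 34.1]
tcp_rot: [3.14, -0.001, 1.093]
ft_force: [0.1, 0.0, 1.1]
opening: 0.941
grip_force: 0.0
```

drive_tool --rows '[[[0,0,0,0,0,0,0],[0,0,0,0,0,0,0],[0,0,0,0,0,0,0],[0,0,0,0,0,0,0]]]'

```text
t: 4.0
eef_pos: [655.3, 9.9, 32.9]
tcp_rot: [3.141, -0.0, 1.093]
ft_force: [-0.2, 0.6, -0.1]
opening: 0.53
grip_force: 0.0
```

Run:
```python
from h import *
s=env.state(); print(s["eef_pos"],s["opening"]*95,s["grip_force"],s["ft_force"])
x,y,z=s["eef_pos"]
plan([(655,10,180,-28,5,0),(445,172,180,-17,6,0),(445,172,75,-17,3,0)])
```

```text
[655.33408953   9.92290408  32.90677   ] 50.310378356301186 0.0 [-0.16055126  0.5734881  -0.1230825 ]
[[0.0, 0.0, -0.118, 0.0, 0.0, 0.001, 0], [0.0, 0.0, -0.118, 0.0, 0.0, 0.001, 0], [0.0, 0.0, -0.118, 0.0, 0.0, 0.001, 0], [0.0, 0.0, -0.118, 0.0, 0.0, 0.001, 0], [0.0, 0.0, -0.118, 0.0, 0.0, 0.001, 0]]
[[0.03, -0.174, 0.0, 0.0, 0.0, -0.01, 0], [0.035, -0.173, 0.0, 0.0, 0.0, -0.01, 0], [0.041, -0.172, 0.0, 0.0, 0.0, -0.01, 0], [0.046, -0.171, 0.0, 0.0, 0.0, -0.01, 0], [0.052, -0.169, 0.0, 0.0, 0.0, -0.01, 0], [0.057, -0.167, 0.0, 0.0, 0.0, -0.01, 0]]
[[0.0, 0.0, 0.14, 0.0, 0.0, 0.0, 0], [0.0, 0.0, 0.14, 0.0, 0.0, 0.0, 0], [0.0, 0.0, 0.14, 0.0, 0.0, 0.0, 0]]
```

drive_tool --rows '[[[0,0,0,0,0,0,0],[0,0,0,0,0,0,0],[0,0,0,0,0,0,0]]]'

```text
t: 4.38
eef_pos: [655.5, 9.9, 32.9]
tcp_rot: [3.141, -0.0, 1.093]
ft_force: [0.2, 0.4, 3.5]
opening: 0.485
grip_force: 29.7
```

drive_tool --rows '[[[0,0,-0.05,0,0,0,0],[0,0,-0.135,0,0,0,0],[0,0,-0.135,0,0,0,0],[0,0,-0.135,0,0,0,0],[0,0,-0.135,0,0,0,0]]]'

```text
t: 5.0
eef_pos: [654.9, 10.0, 181.8]
tcp_rot: [-3.141, 0.0, 1.093]
ft_force: [1.0, -0.1, -2.0]
opening: 0.483
grip_force: 29.7
```

drive_tool --rows '[[[0.03,-0.174,0.0,0.0,0.0,-0.01,0],[0.035,-0.173,0.0,0.0,0.0,-0.01,0],[0.041,-0.172,0.0,0.0,0.0,-0.01,0],[0.046,-0.171,0.0,0.0,0.0,-0.01,0],[0.052,-0.169,0.0,0.0,0.0,-0.01,0]]]'

```text
t: 5.62
eef_pos: [477.6, 143.9, 180.7]
tcp_rot: [3.141, -0.0, 1.251]
ft_force: [0.0, -0.7, -1.8]
opening: 0.486
grip_force: 29.7
```

drive_tool --rows '[[[0.057,-0.167,0.0,0.0,0.0,-0.01,0],[0,0,0,0,0,0,0]]]'

```text
t: 5.88
eef_pos: [441.7, 171.1, 180.8]
tcp_rot: [-3.141, 0.0, 1.285]
ft_force: [0.4, -0.1, -2.1]
opening: 0.486
grip_force: 29.7
```

Run:
```python
from h import *
s=env.state(); print(s["eef_pos"],s["tcp_rot"])
q=env.read_camera("scene"); p=env.read_camera("wrist"); cv2.imwrite("pics/f1.png",p["color"])
for c in (p,q):
    for r in env.place_of("blue_nest",c)[:2]: print(r["score"],w(c,r["at"]).round(1))
for n in ("red_nest","green_nest","yellow_nest","objective"):
    for r in env.place_of(n,p)[:1]: print(n,r["score"],w(p,r["at"]).round(1))
print(rect(outline(p,"yellow",(521,401,12),12,65)),rect(outline(p,"green",(632,201,12),12,65)))
plan([(445,172,90,-17,3,0),(445,172,39.5,-17,4,0)])
```

```text
[441.7457268  171.07798522 180.81828868] [-3.14102959e+00  1.95734028e-04  1.28462705e+00]
0.97 [444.2 167.3  -5.2]
0.79 [443.1 175.9   0.5]
green_nest 0.75 [633.1 196.8   2.2]
objective 0.97 [363.  316.5   1.7]
[0. 0. 0. 0. 0.] [630.  198.4  87.6  90.2  79.5]
[[0.003, 0.0, 0.12, 0.0, 0.0, 0.001, 0], [0.003, 0.0, 0.12, 0.0, 0.0, 0.001, 0], [0.003, 0.0, 0.12, 0.0, 0.0, 0.001, 0]]
[[0.0, 0.0, 0.05, 0.0, 0.0, 0.0, 0], [0.0, 0.0, 0.05, 0.0, 0.0, 0.0, 0], [0.0, 0.0, 0.05, 0.0, 0.0, 0.0, 0], [0.0, 0.0, 0.05, 0.0, 0.0, 0.0, 0]]
```

View pics/f1.png

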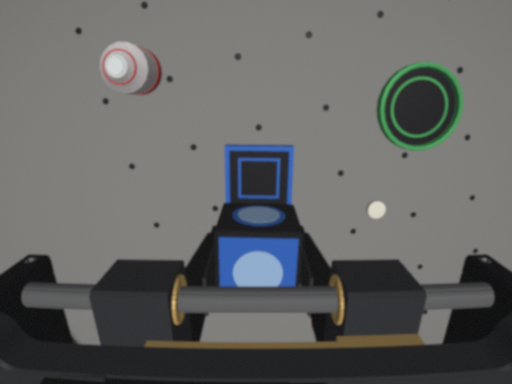

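Wrist view: the held cube (cols 217–300) sits square and centred over the blue nest, whose rim runs over cols 225–292. I lower it.

drive_tool --rows '[[[0.004,0.012,0.12,0.0,0.0,0.001,0],[0,0,0.12,0.0,0.0,0.0,0],[0,0.0,0.12,0.0,0.0,0.0,0],[0,0,0.1,0,0,0,0],[0,0,0.06,0,0,0,0]]]'

```text
t: 6.9
eef_pos: [447.2, 169.7, 49.0]
tcp_rot: [-3.141, 0.001, 1.278]
ft_force: [0.7, -0.6, -1.8]
opening: 0.486
grip_force: 29.7
```

drive_tool --rows '[[[0,0,0.02,0,0,0,0],[0,0,0.02,0,0,0,0],[0,0,0,0,0,0,0]]]'

```text
t: 7.28
eef_pos: [447.3, 170.0, 40.4]
tcp_rot: [3.141, -0.0, 1.279]
ft_force: [1.3, 0.3, -1.1]
opening: 0.483
grip_force: 29.7
```

drive_tool --rows '[[[0.004,-0.006,0.007,0,0,0,0],[0,0,0.003,0,0,0,0],[0,0,0,0,0,0,0]]]'

```text
t: 7.65
eef_pos: [446.0, 171.5, 37.8]
tcp_rot: [3.141, -0.0, 1.279]
ft_force: [-0.2, 1.8, 1.0]
opening: 0.484
grip_force: 29.7
```

drive_tool --rows '[[[0,0,0,0,0,0,1],[0,0,0,0,0,0,1],[0,0,0,0,0,0,1],[0,0,0,0,0,0,1],[0,0,-0.05,0,0,0,1]]]'

```text
t: 8.28
eef_pos: [445.6, 171.3, 50.1]
tcp_rot: [-3.14, 0.001, 1.279]
ft_force: [0.2, 0.1, 1.6]
opening: 0.949
grip_force: 0.0
```

drive_tool --rows '[[[0,0,-0.14,0,0,0,1],[0,0,-0.14,0,0,0,1],[0,0,-0.14,0,0,0,1],[0,0,-0.1,0,0,0,1],[0,0,0,0,0,0,1]]]'

```text
t: 8.9
eef_pos: [446.4, 171.6, 182.2]
tcp_rot: [3.138, -0.002, 1.279]
ft_force: [-0.0, -0.7, -0.8]
opening: 0.996
grip_force: 0.0
```

Run:
```python
from h import *
s=env.state(); print(s["eef_pos"],s["tcp_rot"])
q=env.read_camera("side"); p=env.read_camera("wrist"); sc=env.read_camera("scene")
cv2.imwrite("pics/g1.png",np.vstack([cv2.resize(q["color"][100:250,150:350],(400,300)),cv2.resize(p["color"],(400,300))]))
for c in (p,q,sc):
  for n in ("splitter","blue_nest","objective"):
    for r in env.place_of(n,c)[:1]: print(n,r["score"],w(c,r["at"]).round(1))
    for r in env.search_frame(n,c)[:1]: print('  mid',w(c,r["at"]).round(1))
plan([(360.5,318,160,-17,4,1),(360.5,318,32,-17,4,1)])
```

```text
[446.42782212 171.55303623 182.24028864] [ 3.13806560e+00 -1.98334643e-03  1.27871146e+00]
splitter 0.86 [440.3 171.5   4.2]
  mid [443.3 178.4  54.2]
  mid [446.9 187.    6.4]
objective 0.86 [359.7 313.6   0.4]
  mid [369.3 312.1  49.8]
splitter 0.81 [449.1 171.9   2.6]
  mid [441.  153.7  45.4]
blue_nest 0.76 [446.2 170.7   3.9]
  mid [430.1 147.1   6.6]
objective 0.64 [358.1 318.   -4. ]
  mid [353.4 303.8  35.8]
splitter 0.94 [445.2 177.    1.6]
  mid [453.3 175.7  46.6]
blue_nest 0.86 [445.  176.    3.1]
objective 0.88 [360.1 315.6   3.7]
  mid [373.1 314.2  50.1]
[[0.116, -0.124, 0.02, 0.0, 0.0, 0.0, 1], [0.116, -0.124, 0.02, 0.0, 0.0, 0.0, 1], [0.115, -0.124, 0.02, 0.0, 0.0, 0.0, 1], [0.115, -0.124, 0.02, 0.0, 0.0, 0.0, 1]]
[[0.0, 0.0, 0.128, 0.0, 0.0, 0.0, 1], [0.0, 0.0, 0.128, 0.0, 0.0, 0.0, 1], [0.0, 0.0, 0.128, 0.0, 0.0, 0.0, 1], [0.0, 0.0, 0.128, 0.0, 0.0, 0.0, 1]]
```

View pics/g1.png

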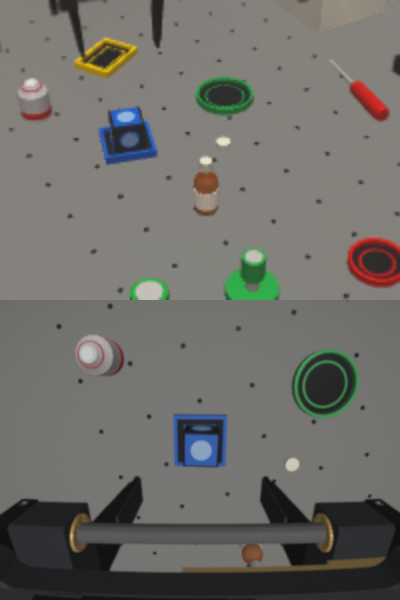

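The cube sits square in the blue nest: in the side crop at (127,135), and in the wrist view at (200,440) with its outline inside the rim. The objective is next, at about (360,317); its measured nose height of about 50 mm fits.

drive_tool --rows '[[[0.115,-0.124,0.02,0.0,0.0,0.0,1],[0.115,-0.124,0.02,0.0,0.0,0.0,1],[0.115,-0.124,0.02,0.0,0.0,0.0,1],[0.113,-0.124,0.02,0.0,0.0,0.0,1],[0,0,0,0,0,0,1]]]'

```text
t: 10.58
eef_pos: [358.9, 318.3, 159.9]
tcp_rot: [-3.141, 0.0, 1.282]
ft_force: [0.4, -0.2, -0.2]
opening: 1.0
grip_force: 0.0
```

Run:
```python
from h import *
s=env.state(); print(s["eef_pos"],s["tcp_rot"])
p=env.read_camera("wrist")
for n in ("objective","yellow_nest"):
    for r in env.place_of(n,p)[:1]: print(n,r["score"],w(p,r["at"]).round(1))
P=outline(p,"red",(360,317,8),8,45); print(len(P), P.min(0),P.max(0))
cv2.imwrite("pics/g2.png",p["color"])
plan([(360.5,317,32,-17,4,1)])
```

```text
[358.88165847 318.2982776  159.85598045] [-3.14128317e+00  2.97171636e-04  1.28196117e+00]
objective 0.73 [359.5 314.3   0.5]
yellow_nest 0.81 [ 5.200e+02  4.046e+02 -5.000e-01]
11 [355.94736553 331.113844  ] [373.36009505 337.39467414]
[[0.001, 0.0, 0.128, 0.0, 0.0, 0.0, 1], [0.001, 0.0, 0.128, 0.0, 0.0, 0.0, 1], [0.001, 0.0, 0.128, 0.0, 0.0, 0.0, 1], [0.001, 0.0, 0.128, 0.0, 0.0, 0.0, 1]]
```

View pics/g2.png

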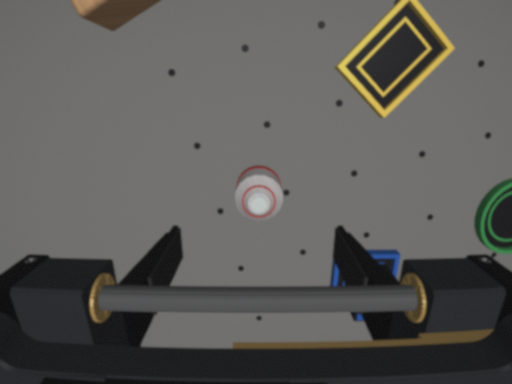

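Wrist view: the objective's nose at (259,203) is centred between the fingers (cols 175–340). I descend and grip.

drive_tool --rows '[[[0,0.002,0.128,0.0,0.0,0.0,1],[0,0.002,0.128,0.0,0.0,0.0,1],[0,0.002,0.128,0.0,0.0,0.0,1],[0,0,0.128,0.0,0.0,0.0,1],[0,0,0,0,0,0,0.7]]]'

```text
t: 11.35
eef_pos: [361.6, 315.1, 30.8]
tcp_rot: [-3.139, 0.003, 1.277]
ft_force: [-0.6, -0.5, 0.5]
opening: 0.942
grip_force: 0.0
```

drive_tool --rows '[[[0,0,0,0,0,0,0],[0,0,0,0,0,0,0],[0,0,0,0,0,0,0],[0,0,0,0,0,0,0],[0,0,0,0,0,0,0]]]'

```text
t: 11.98
eef_pos: [361.4, 316.4, 32.4]
tcp_rot: [-3.142, 0.0, 1.279]
ft_force: [-2.8, 0.6, 6.8]
opening: 0.475
grip_force: 30.0
```

drive_tool --rows '[[[0,0,0,0,0,0,0],[0,0,0,0,0,0,0]]]'

```text
t: 12.22
eef_pos: [361.4, 316.3, 32.4]
tcp_rot: [-3.141, 0.0, 1.279]
ft_force: [-2.7, -0.2, 8.4]
opening: 0.477
grip_force: 30.0
```

Run:
```python
from h import *
s=env.state(); print(s["eef_pos"],s["opening"]*95,s["grip_force"])
z=s["eef_pos"][2]
plan([(360.5,317,190,-17,5,0),(500,60,200,-17,7,0),(602,-205,200,-17,7,0)])
```

```text
[361.40358138 316.34698857  32.43268901] 45.27938821864435 30.008879176166374
[[0.0, -0.001, -0.126, 0.0, 0.0, 0.0, 0], [0.0, -0.001, -0.126, 0.0, 0.0, 0.0, 0], [0.0, -0.001, -0.126, 0.0, 0.0, 0.0, 0], [0.0, -0.001, -0.126, 0.0, 0.0, 0.0, 0], [0.0, -0.001, -0.126, 0.0, 0.0, 0.0, 0]]
[[-0.117, 0.119, -0.006, 0.0, 0.0, 0.0, 0], [-0.117, 0.119, -0.006, 0.0, 0.0, 0.0, 0], [-0.117, 0.119, -0.006, 0.0, 0.0, 0.0, 0], [-0.117, 0.119, -0.006, 0.0, 0.0, 0.0, 0], [-0.117, 0.119, -0.006, 0.0, 0.0, 0.0, 0], [-0.117, 0.119, -0.006, 0.0, 0.0, 0.0, 0], [-0.117, 0.119, -0.006, 0.0, 0.0, 0.0, 0]]
[[-0.128, 0.1, 0.0, 0.0, 0.0, 0.0, 0], [-0.128, 0.1, 0.0, 0.0, 0.0, 0.0, 0], [-0.128, 0.1, 0.0, 0.0, 0.0, 0.0, 0], [-0.128, 0.1, 0.0, 0.0, 0.0, 0.0, 0], [-0.128, 0.1, 0.0, 0.0, 0.0, 0.0, 0], [-0.128, 0.1, 0.0, 0.0, 0.0, 0.0, 0], [-0.128, 0.1, 0.0, 0.0, 0.0, 0.0, 0]]
```

drive_tool --rows '[[[0,0,-0.07,0,0,0,0],[0,0,-0.14,0,0,0,0],[0,0,-0.14,0,0,0,0],[0,0,-0.14,0,0,0,0],[0,0,-0.14,0,0,0,0]]]'

```text
t: 12.85
eef_pos: [361.4, 316.2, 190.7]
tcp_rot: [-3.141, 0.0, 1.279]
ft_force: [0.3, 0.0, -2.6]
opening: 0.475
grip_force: 30.0
```

drive_tool --rows '[[[-0.117,0.119,-0.006,0.0,0.0,0.0,0],[-0.117,0.119,-0.006,0.0,0.0,0.0,0],[-0.117,0.119,-0.006,0.0,0.0,0.0,0],[-0.117,0.119,-0.006,0.0,0.0,0.0,0],[-0.117,0.119,-0.006,0.0,0.0,0.0,0]]]'

```text
t: 13.48
eef_pos: [462.3, 132.1, 197.0]
tcp_rot: [-3.141, 0.0, 1.279]
ft_force: [0.4, 0.7, -3.0]
opening: 0.477
grip_force: 30.0
```

drive_tool --rows '[[[-0.117,0.119,-0.006,0.0,0.0,0.0,0],[-0.117,0.119,-0.006,0.0,0.0,0.0,0],[-0.128,0.1,0.0,0.0,0.0,0.0,0],[-0.128,0.1,0.0,0.0,0.0,0.0,0],[-0.128,0.1,0.0,0.0,0.0,0.0,0]]]'

```text
t: 14.1
eef_pos: [546.4, -54.5, 199.9]
tcp_rot: [-3.141, 0.0, 1.279]
ft_force: [-0.9, 0.8, -2.4]
opening: 0.472
grip_force: 30.0
```

drive_tool --rows '[[[-0.128,0.1,0.0,0.0,0.0,0.0,0],[-0.128,0.1,0.0,0.0,0.0,0.0,0],[-0.1,0.08,0.0,0.0,0.0,0.0,0],[0,0,0.0,0.0,0.0,0.0,0]]]'

```text
t: 14.6
eef_pos: [587.8, -160.4, 199.4]
tcp_rot: [-3.141, 0.0, 1.277]
ft_force: [-0.2, 0.7, -2.2]
opening: 0.474
grip_force: 30.0
```

Run:
```python
from h import *
s=env.state(); print(s["eef_pos"],s["tcp_rot"],s["opening"])
p=env.read_camera("wrist"); q=env.read_camera("side"); c=env.read_camera("scene")
for k in (p,q,c):
  for n in ("red_nest","reflector","objective"):
    for r in env.place_of(n,k)[:2]: print(n,r["score"],w(k,r["at"]).round(1))
P=outline(p,"red",(601,-205,12),12,50);print(len(P), rect(P))
cv2.imwrite("pics/g3.png",p["color"])
plan([(602,-205,80,-17,4,0)])
```

```text
[ 587.78340706 -160.36088264  199.36438885] [-3.14092411e+00  1.13054371e-04  1.27650563e+00] 0.4744315164445504
red_nest 0.73 [ 599.3 -205.8    0.7]
reflector 0.89 [ 441.2 -160.2    1.6]
reflector 0.76 [ 305.9 -169.7    3.5]
objective 0.66 [ 587.3 -162.2  169.1]
red_nest 0.68 [ 602.3 -206.6   -0. ]
reflector 0.74 [ 307.3 -167.7    1.4]
reflector 0.68 [ 4.418e+02 -1.609e+02 -1.000e-01]
objective 0.83 [ 585.5 -160.2  162.7]
red_nest 0.55 [ 596.7 -201.3   -3. ]
reflector 0.89 [ 439.7 -160.8   -7.5]
reflector 0.61 [ 306.3 -167.1   -0.4]
objective 0.78 [ 586.8 -159.2  165.9]
objective 0.28 [442.  176.1   7.2]
1189 [ 599.9 -197.8   60.5   79.3   53.3]
[[-0.04, 0.027, 0.12, 0.0, 0.0, 0.0, 0], [-0.04, 0.027, 0.12, 0.0, 0.0, 0.0, 0], [-0.04, 0.027, 0.12, 0.0, 0.0, 0.0, 0], [-0.04, 0.027, 0.12, 0.0, 0.0, 0.0, 0]]
```

View pics/g3.png

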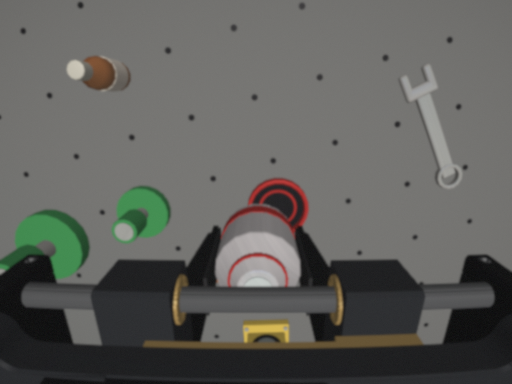

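Wrist view: the objective is held upright (cols 217–300) and the red nest shows behind it at about (278,205). The nest centre is about (600.5,-205).

Run:
```python
from h import *
plan([(600.5,-205,100,-17,4,0),(600.5,-205,50,-17,2,0),(600.5,-205,39,-17,2,0)])
```

```text
[[-0.041, 0.026, 0.1, 0.0, 0.0, 0.0, 0], [-0.041, 0.026, 0.1, 0.0, 0.0, 0.0, 0], [-0.041, 0.026, 0.1, 0.0, 0.0, 0.0, 0], [-0.041, 0.026, 0.1, 0.0, 0.0, 0.0, 0]]
[[0.0, 0.0, 0.1, 0.0, 0.0, 0.0, 0], [0.0, 0.0, 0.1, 0.0, 0.0, 0.0, 0]]
[[0.0, 0.0, 0.022, 0.0, 0.0, 0.0, 0], [0.0, 0.0, 0.022, 0.0, 0.0, 0.0, 0]]
```

drive_tool --rows '[[[-0.041,0.026,0.1,0.0,0.0,0.0,0],[-0.041,0.026,0.1,0.0,0.0,0.0,0],[-0.041,0.026,0.1,0.0,0.0,0.0,0],[-0.041,0.026,0.1,0.0,0.0,0.0,0],[0,0,0.1,0,0,0,0]]]'

```text
t: 15.82
eef_pos: [601.0, -206.2, 74.3]
tcp_rot: [3.141, 0.0, 1.278]
ft_force: [-1.0, 0.9, -2.4]
opening: 0.476
grip_force: 30.0
```

drive_tool --rows '[[[0.0,0.0,0.09,0.0,0.0,0.0,0],[0.0,0.0,0.022,0.0,0.0,0.0,0],[0,0,0.02,0,0,0,0],[0,0,0,0,0,0,0]]]'

```text
t: 16.32
eef_pos: [601.0, -205.4, 42.6]
tcp_rot: [3.141, 0.0, 1.279]
ft_force: [1.0, -0.0, -1.3]
opening: 0.471
grip_force: 30.0
```

drive_tool --rows '[[[0,0,0.014,0.0,0.0,0.0,0],[0.0,0.0,0.006,0.0,0.0,0.0,0],[0,0,0,0,0,0,0]]]'

```text
t: 16.7
eef_pos: [600.9, -205.5, 37.5]
tcp_rot: [3.141, 0.0, 1.279]
ft_force: [-0.1, -0.6, 1.6]
opening: 0.474
grip_force: 30.0
```

drive_tool --rows '[[[0,0,0,0,0,0,1],[0,0,0,0,0,0,1],[0,0,0,0,0,0,1],[0,0,0,0,0,0,1],[0,0,-0.05,0,0,0,1]]]'

```text
t: 17.32
eef_pos: [600.3, -205.2, 49.4]
tcp_rot: [-3.14, -0.0, 1.279]
ft_force: [-0.1, 0.4, 0.1]
opening: 0.946
grip_force: 0.0
```

drive_tool --rows '[[[0,0,-0.14,0,0,0,1],[0,0,-0.14,0,0,0,1],[0,0,-0.14,0,0,0,1],[0,0,-0.12,0,0,0,1],[0,0,0,0,0,0,1]]]'

```text
t: 17.95
eef_pos: [601.5, -205.7, 187.8]
tcp_rot: [3.137, 0.001, 1.279]
ft_force: [-0.6, 0.8, -0.1]
opening: 0.995
grip_force: 0.0
```

Run:
```python
from h import *
s=env.state(); print(s["eef_pos"],s["tcp_rot"],s["opening"])
p=env.read_camera("wrist"); q=env.read_camera("side"); c=env.read_camera("scene")
for k in (p,q,c):
  for n in ("red_nest","polariser","objective"):
    for r in env.place_of(n,k)[:2]: print(n,r["score"],w(k,r["at"]).round(1))
plan([(531,-385,190,-17,5,1)])
```

```text
[ 601.48887804 -205.69186845  187.80973794] [3.13666647e+00 6.38110851e-04 1.27862969e+00] 0.9953838207706334
polariser 0.74 [ 529.8 -386.3   -0.7]
objective 0.59 [ 603.6 -208.4    5.1]
red_nest 0.71 [ 605.5 -204.7   -1.1]
polariser 0.82 [ 478.6 -482.3   -0.5]
polariser 0.61 [ 3.738e+02 -3.071e+02  1.000e-01]
objective 0.58 [ 597.5 -204.4    2.3]
red_nest 0.71 [ 597.8 -200.8   -2.7]
red_nest 0.18 [ 437.6 -158.2   -5. ]
polariser 0.64 [ 480.4 -479.9   -6.3]
polariser 0.47 [ 529.2 -380.8    0.9]
objective 0.52 [ 602.  -206.5    6.8]
[[-0.154, -0.012, -0.004, 0.0, 0.0, 0.0, 1], [-0.154, -0.012, -0.004, 0.0, 0.0, 0.0, 1], [-0.154, -0.012, -0.004, 0.0, 0.0, 0.0, 1], [-0.154, -0.012, -0.004, 0.0, 0.0, 0.0, 1], [-0.154, -0.011, -0.004, 0.0, 0.0, 0.0, 1]]
```

drive_tool --rows '[[[-0.154,-0.012,-0.004,0.0,0.0,0.0,1],[-0.154,-0.012,-0.004,0.0,0.0,0.0,1],[-0.154,-0.012,-0.004,0.0,0.0,0.0,1],[-0.154,-0.012,-0.004,0.0,0.0,0.0,1],[-0.154,-0.011,-0.004,0.0,0.0,0.0,1]]]'

```text
t: 19.18
eef_pos: [530.6, -386.6, 189.7]
tcp_rot: [3.142, -0.0, 1.279]
ft_force: [1.0, 0.0, -0.2]
opening: 0.999
grip_force: 0.0
```

drive_tool --rows '[[[0,0,0,0,0,0,1],[0,0,0,0,0,0,1]]]'

```text
t: 19.42
eef_pos: [531.2, -385.1, 189.5]
tcp_rot: [-3.141, -0.0, 1.278]
ft_force: [-1.0, -0.4, 0.1]
opening: 1.001
grip_force: 0.0
```

Run:
```python
from h import *
s=env.state(); print(s["eef_pos"],s["tcp_rot"],s["opening"])
p=env.read_camera("wrist"); cv2.imwrite("pics/h1.png",p["color"])
for n in ("red_nest","polariser","objective"):
    for r in env.place_of(n,p)[:2]: print(n,r["score"],w(p,r["at"]).round(1))
    for r in env.search_frame(n,p)[:2]: print('  mid',r["score"],w(p,r["at"]).round(1))
u=px(p,(530,-384,30)).astype(int); print(u); x0,y0=u-[60,50]; x0=max(x0,0);y0=max(y0,0); print(x0,y0)
cv2.imwrite("pics/h2.png",cv2.resize(p["color"][y0:y0+90,x0:x0+120],(800,600),interpolation=cv2.INTER_CUBIC))
```

```text
[ 531.18914986 -385.10024678  189.50663579] [-3.14138455e+00 -3.36344365e-04  1.27834807e+00] 1.001307853113696
  mid 0.71 [ 587.7 -229.8    7.5]
polariser 0.76 [ 484.2 -481.4   -5.8]
polariser 0.56 [ 531.2 -386.3   -0. ]
  mid 0.9 [ 535.  -374.2   39.2]
  mid 0.8 [ 485.5 -471.7    6.9]
  mid 0.61 [ 597.2 -228.8   28.5]
[256 181]
196 131
```

View pics/h2.png

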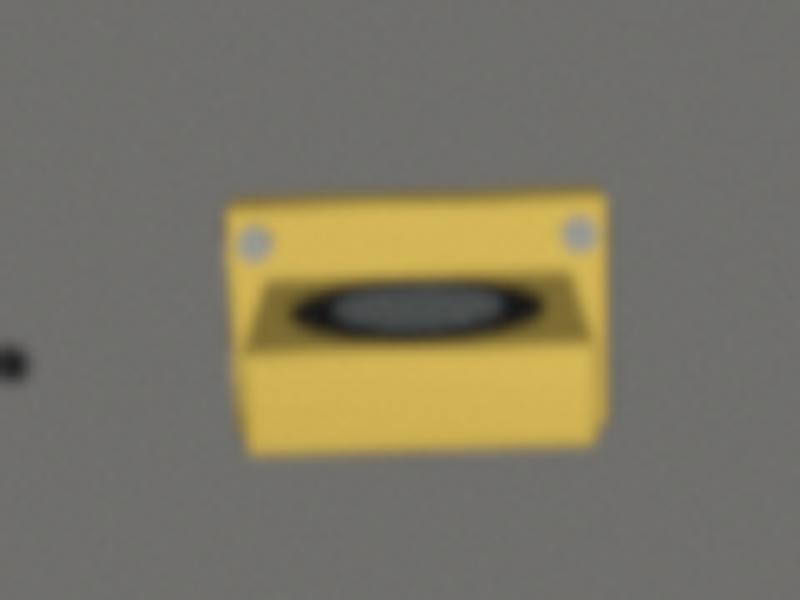

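Crop: the larger polariser, with its plate top at crop y 345–455 and its long side nearly along the image rows, so I need a quarter turn. Next I compute its pose.

Run:
```python
from h import *
p=env.read_camera("wrist"); f=lambda a:(np.array(a)/6.667+[195.6,130.6])
for z,c in ((60,[(247,352),(590,343),(598,445),(248,455)]),(12,[(228,207),(605,193)])):
    Q=np.array([onz(p,f(a),z)[:2] for a in c]); e=Q[1]-Q[0]
    print(z,Q.round(1).tolist(),Q.mean(0).round(1),np.degrees(np.arctan2(e[1],e[0])),np.linalg.norm(e))
    if z==60:
        e=Q[2]-Q[3]; print(np.degrees(np.arctan2(e[1],e[0])))
```

```text
60 [[510.1, -371.0], [558.0, -384.0], [555.1, -399.3], [505.3, -386.0]] [ 532.1 -385.1] -15.182032521165068 49.69640571613411
-15.019333223176682
12 [[507.1, -357.8], [567.7, -373.6]] [ 537.4 -365.7] -14.579191930094806 62.61287123190282
```

Run:
```python
from h import *
plan([(532.2,-385,160,-105,10,1),(532.2,-385,45,-105,4,1)])
```

```text
[[0.0, 0.0, 0.012, 0.0, 0.0, 0.049, 1], [0.0, 0.0, 0.012, 0.0, 0.0, 0.049, 1], [0.0, 0.0, 0.012, 0.0, 0.0, 0.049, 1], [0.0, 0.0, 0.012, 0.0, 0.0, 0.049, 1], [0.0, 0.0, 0.012, 0.0, 0.0, 0.049, 1], [0.0, 0.0, 0.012, 0.0, 0.0, 0.049, 1], [0.0, 0.0, 0.012, 0.0, 0.0, 0.049, 1], [0.0, 0.0, 0.012, 0.0, 0.0, 0.049, 1], [0.0, 0.0, 0.012, 0.0, 0.0, 0.049, 1], [0.0, 0.0, 0.012, 0.0, 0.0, 0.049, 1]]
[[0.0, 0.0, 0.115, 0.0, 0.0, 0.0, 1], [0.0, 0.0, 0.115, 0.0, 0.0, 0.0, 1], [0.0, 0.0, 0.115, 0.0, 0.0, 0.0, 1], [0.0, 0.0, 0.115, 0.0, 0.0, 0.0, 1]]
```

drive_tool --rows '[[[0.0,0.0,0.012,0.0,0.0,0.049,1],[0.0,0.0,0.012,0.0,0.0,0.049,1],[0.0,0.0,0.012,0.0,0.0,0.049,1],[0.0,0.0,0.012,0.0,0.0,0.049,1],[0.0,0.0,0.012,0.0,0.0,0.049,1]]]'

```text
t: 20.45
eef_pos: [531.3, -385.3, 174.6]
tcp_rot: [3.141, -0.0, 0.504]
ft_force: [0.5, -1.1, -0.1]
opening: 1.002
grip_force: 0.0
```

drive_tool --rows '[[[0.0,0.0,0.012,0.0,0.0,0.049,1],[0.0,0.0,0.012,0.0,0.0,0.049,1],[0.0,0.0,0.012,0.0,0.0,0.049,1],[0.0,0.0,0.012,0.0,0.0,0.049,1],[0.0,0.0,0.012,0.0,0.0,0.049,1]]]'

```text
t: 21.08
eef_pos: [531.3, -385.3, 159.5]
tcp_rot: [-3.142, -0.0, -0.266]
ft_force: [-0.5, 0.1, -0.0]
opening: 1.003
grip_force: 0.0
```

Run:
```python
from h import *
s=env.state(); print(s["eef_pos"],s["tcp_rot"],s["joints"])
p=env.read_camera("wrist"); cv2.imwrite("pics/i1.png",p["color"])
plan([(532.2,-385,45,-105,4,1)])
```

```text
[ 531.26485006 -385.30854109  159.54207888] [-3.14156574e+00 -9.04670179e-06 -2.65551096e-01] [-7.28077462e-01  6.09898393e-01  1.55347554e+00  3.38976492e-05
  9.78222628e-01  1.10825103e+00]
[[0.001, -0.001, 0.114, 0.0, 0.0, -0.001, 1], [0.001, -0.001, 0.114, 0.0, 0.0, -0.001, 1], [0.001, -0.001, 0.114, 0.0, 0.0, -0.001, 1], [0.001, -0.001, 0.114, 0.0, 0.0, -0.001, 1]]
```

View pics/i1.png

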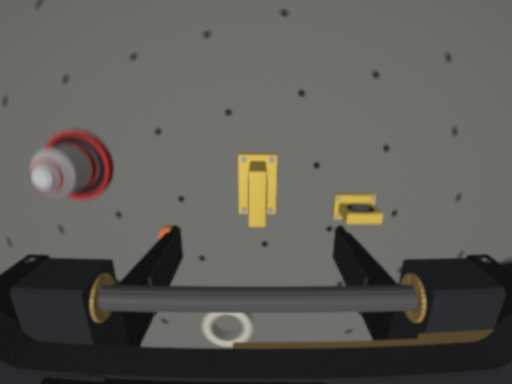

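Wrist view: the polariser is aligned at cols 238–277. The small look-alike, whose left edge is at col 335, lies clear of the fingers. The objective stands in its red nest at (75,165). I part-close the fingers and descend.

drive_tool --rows '[[[0.002,-0.002,0.05,0.0,0.0,0.0,0.6],[0.0,0.0,0.1,0.0,0.0,0.0,0.6],[0.0,0.0,0.102,0.0,0.0,0.0,0.6],[0.0,0.0,0.102,0.0,0.0,0.0,0.6],[0,0,0.102,0,0,0,0.6]]]'

```text
t: 21.75
eef_pos: [531.7, -384.9, 44.1]
tcp_rot: [-3.141, 0.0, -0.257]
ft_force: [-0.8, -0.1, -0.2]
opening: 0.608
grip_force: 0.0
```

drive_tool --rows '[[[0,0,0,0,0,0,0.1],[0,0,0,0,0,0,0],[0,0,0,0,0,0,0],[0,0,0,0,0,0,0],[0,0,0,0,0,0,0]]]'

```text
t: 22.38
eef_pos: [531.9, -385.2, 46.2]
tcp_rot: [3.141, -0.001, -0.261]
ft_force: [-0.5, 1.4, 2.4]
opening: 0.161
grip_force: 30.0
```

drive_tool --rows '[[[0,0,0,0,0,0,0],[0,0,0,0,0,0,0]]]'

```text
t: 22.62
eef_pos: [532.0, -385.3, 46.2]
tcp_rot: [3.141, -0.001, -0.261]
ft_force: [-1.2, 0.9, 6.4]
opening: 0.165
grip_force: 30.0
```

drive_tool --rows '[[[0,0,-0.07,0,0,0,0],[0,0,-0.14,0,0,0,0],[0,0,-0.14,0,0,0,0],[0,0,-0.14,0,0,0,0],[0,0,-0.14,0,0,0,0]]]'

```text
t: 23.25
eef_pos: [531.6, -385.0, 205.2]
tcp_rot: [3.141, -0.0, -0.261]
ft_force: [-0.0, 0.5, -1.9]
opening: 0.168
grip_force: 30.0
```

Run:
```python
from h import *
s=env.state(); print(s["eef_pos"],s["opening"])
plan([(521,380,200,-60,18,0)])
```

```text
[ 531.59754939 -384.96715758  205.23872164] 0.1679434424208973
[[-0.046, -0.164, 0.001, 0.0, 0.0, -0.014, 0], [-0.039, -0.165, 0.001, 0.0, 0.0, -0.014, 0], [-0.032, -0.167, 0.001, 0.0, 0.0, -0.014, 0], [-0.024, -0.168, 0.001, 0.0, 0.0, -0.014, 0], [-0.017, -0.169, 0.001, 0.0, 0.0, -0.014, 0], [-0.01, -0.17, 0.001, 0.0, 0.0, -0.014, 0], [-0.002, -0.17, 0.001, 0.0, 0.0, -0.014, 0], [0.005, -0.17, 0.001, 0.0, 0.0, -0.014, 0], [0.013, -0.17, 0.001, 0.0, 0.0, -0.014, 0], [0.02, -0.169, 0.001, 0.0, 0.0, -0.014, 0], [0.027, -0.168, 0.001, 0.0, 0.0, -0.014, 0], [0.035, -0.166, 0.001, 0.0, 0.0, -0.014, 0], [0.042, -0.165, 0.001, 0.0, 0.0, -0.014, 0], [0.049, -0.163, 0.001, 0.0, 0.0, -0.014, 0], [0.056, -0.161, 0.001, 0.0, 0.0, -0.014, 0], [0.063, -0.158, 0.001, 0.0, 0.0, -0.014, 0], [0.07, -0.155, 0.001, 0.0, 0.0, -0.014, 0], [0.076, -0.152, 0.001, 0.0, 0.0, -0.014, 0]]
```

drive_tool --rows '[[[-0.046,-0.164,0.001,0.0,0.0,-0.014,0],[-0.039,-0.165,0.001,0.0,0.0,-0.014,0],[-0.032,-0.167,0.001,0.0,0.0,-0.014,0],[-0.024,-0.168,0.001,0.0,0.0,-0.014,0],[-0.017,-0.169,0.001,0.0,0.0,-0.014,0]]]'

```text
t: 23.88
eef_pos: [528.4, -171.4, 202.8]
tcp_rot: [3.141, -0.001, -0.039]
ft_force: [0.3, -0.3, -2.2]
opening: 0.167
grip_force: 30.0
```

drive_tool --rows '[[[-0.01,-0.17,0.001,0.0,0.0,-0.014,0],[-0.002,-0.17,0.001,0.0,0.0,-0.014,0],[0.005,-0.17,0.001,0.0,0.0,-0.014,0],[0.013,-0.17,0.001,0.0,0.0,-0.014,0],[0.02,-0.169,0.001,0.0,0.0,-0.014,0]]]'

```text
t: 24.5
eef_pos: [525.0, 41.3, 201.5]
tcp_rot: [3.141, -0.001, 0.181]
ft_force: [-0.5, 0.2, -2.1]
opening: 0.164
grip_force: 30.0
```

drive_tool --rows '[[[0.027,-0.168,0.001,0.0,0.0,-0.014,0],[0.035,-0.166,0.001,0.0,0.0,-0.014,0],[0.042,-0.165,0.001,0.0,0.0,-0.014,0],[0.049,-0.163,0.001,0.0,0.0,-0.014,0],[0.056,-0.161,0.001,0.0,0.0,-0.014,0]]]'

```text
t: 25.12
eef_pos: [521.0, 254.0, 200.3]
tcp_rot: [3.141, -0.001, 0.4]
ft_force: [1.4, 0.0, -2.0]
opening: 0.166
grip_force: 30.0
```

drive_tool --rows '[[[0.063,-0.158,0.001,0.0,0.0,-0.014,0],[0.07,-0.155,0.001,0.0,0.0,-0.014,0],[0,0,0,0,0,0,0]]]'

```text
t: 25.5
eef_pos: [519.0, 340.0, 199.4]
tcp_rot: [-3.141, -0.001, 0.49]
ft_force: [-0.3, -0.3, -1.9]
opening: 0.164
grip_force: 30.0
```

Run:
```python
from h import *
s=env.state(); print(s["eef_pos"],s["tcp_rot"],s["opening"])
p=env.read_camera("wrist"); q=env.read_camera("side")
cv2.imwrite("pics/j1.png",p["color"])
for k in (p,q):
  for n in ("yellow_nest","blue_nest"):
    for r in env.place_of(n,k)[:2]: print(n,r["score"],w(k,r["at"]).round(1))
P=outline(p,"yellow",(521,401,12),12,65); print(len(P),rect(P))
```

```text
[518.9854059  339.95395892 199.39811365] [-3.14140033e+00 -6.58354644e-04  4.90339929e-01] 0.16402499727604777
yellow_nest 0.96 [518.6 404.5   1. ]
yellow_nest 0.8 [524.9 397.7   3. ]
blue_nest 0.49 [444.4 171.9   1.5]
2231 [516.7 390.1 107.2  84.9  30. ]
```

View pics/j1.png

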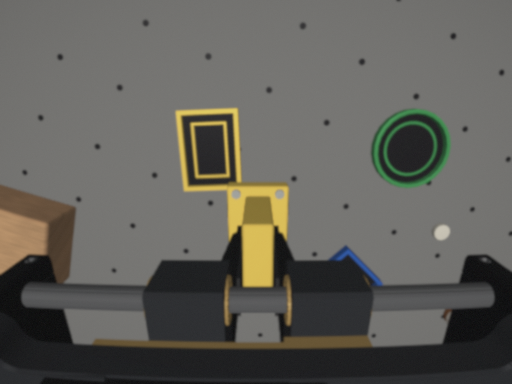

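Wrist view: the held mount's base is at cols 228–288, and the full yellow nest shows with corners at about (177,111), (237,109), (241,189) and (184,191). I compute its centre.

Run:
```python
from h import *
p=env.read_camera("wrist")
Q=np.array([onz(p,a,12)[:2] for a in [(177,111),(237,109),(241,189),(184,191)]]); print(Q.round(),Q.mean(0))
for a,b in ((0,3),(1,2)): e=Q[b]-Q[a]; print(np.degrees(np.arctan2(*e[::-1])),np.linalg.norm(e))
c=Q.mean(0)
h=cv2.cvtColor(p["color"],cv2.COLOR_BGR2HSV); m=cv2.inRange(h,*map(np.array,HSV["yellow"])); m[180:,232:]=0; m[200:]=0
ys,xs=np.nonzero(m); P=np.array([onz(p,t,12)[:2] for t in zip(xs,ys)]); r=rect(P); print(r)
plan([(520.5,402,130,-60,3,0),(520.5,402,60,-60,2,0)])
```

```text
[[544. 449.]
 [576. 391.]
 [497. 346.]
 [463. 405.]] [520.01675956 397.91380299]
-151.25483753379314 91.49397452333159
-150.3343446499091 90.75823490967561
[513.6 398.7 104.6  67.8  30. ]
[[0.041, -0.077, 0.092, 0.0, 0.0, -0.004, 0], [0.042, -0.076, 0.092, 0.0, 0.0, -0.004, 0], [0.043, -0.075, 0.092, 0.0, 0.0, -0.004, 0]]
[[0.0, 0.0, 0.14, 0.0, 0.0, 0.0, 0], [0.0, 0.0, 0.14, 0.0, 0.0, 0.0, 0]]
```

drive_tool --rows '[[[0.041,-0.077,0.092,0.0,0.0,-0.004,0],[0.042,-0.076,0.092,0.0,0.0,-0.004,0],[0.039,-0.068,0.092,0.0,0.0,-0.004,0],[0,0,0.14,0,0,0,0],[0,0,0,0,0,0,0]]]'

```text
t: 26.48
eef_pos: [519.1, 399.7, 92.8]
tcp_rot: [3.141, 0.005, 0.524]
ft_force: [-0.4, -0.2, -1.7]
opening: 0.163
grip_force: 30.0
```

drive_tool --rows '[[[0,0,0.1,0,0,0,0],[0,0,0.03,0,0,0,0],[0,0,0,0,0,0,0]]]'

```text
t: 26.85
eef_pos: [520.3, 400.6, 63.2]
tcp_rot: [3.142, -0.0, 0.524]
ft_force: [-0.2, -0.3, -0.5]
opening: 0.169
grip_force: 30.0
```

drive_tool --rows '[[[0,0,0.025,0,0,0,0],[0,0,0.015,0,0,0,0],[0,0,0.004,0,0,0,0],[0,0,0,0,0,0,0]]]'

```text
t: 27.35
eef_pos: [520.0, 400.8, 51.4]
tcp_rot: [3.142, -0.0, 0.525]
ft_force: [-0.6, -0.1, -1.5]
opening: 0.171
grip_force: 30.0
```

drive_tool --rows '[[[0,0,0.003,0,0,0,0],[0,0,0,0,0,0,0]]]'

```text
t: 27.6
eef_pos: [520.0, 400.8, 51.2]
tcp_rot: [3.142, -0.001, 0.525]
ft_force: [-1.3, -0.1, 4.2]
opening: 0.163
grip_force: 30.0
```

drive_tool --rows '[[[0,0,0,0,0,0,0.6],[0,0,0,0,0,0,0.6],[0,0,0,0,0,0,0.6],[0,0,0,0,0,0,0.6],[0,0,-0.05,0,0,0,0.6]]]'

```text
t: 28.22
eef_pos: [519.6, 400.5, 62.8]
tcp_rot: [3.141, 0.002, 0.525]
ft_force: [-0.5, -0.1, -0.3]
opening: 0.583
grip_force: 0.0
```

drive_tool --rows '[[[0,0,-0.14,0,0,0,0.6],[0,0,-0.14,0,0,0,0.6],[0,0,-0.14,0,0,0,0.6],[0,0,-0.12,0,0,0,0.6],[0,0,0,0,0,0,0.6]]]'

```text
t: 28.85
eef_pos: [520.6, 401.2, 201.4]
tcp_rot: [-3.141, -0.005, 0.525]
ft_force: [-0.4, -0.2, 0.3]
opening: 0.603
grip_force: 0.0
```

Run:
```python
from h import *
s=env.state(); print(s["eef_pos"],s["tcp_rot"],s["opening"])
p=env.read_camera("wrist"); q=env.read_camera("side"); 
cv2.imwrite("pics/k1.png",p["color"])
for k in (p,q):
  for n in ("yellow_nest","polariser","green_nest","reflector"):
    for r in env.place_of(n,k)[:2]: print(n,r["score"],w(k,r["at"]).round(1))
plan([(441,-160,190,-75,13,0.8)])
```

```text
[520.63111866 401.21875556 201.41811978] [-3.14149719 -0.00515563  0.52475124] 0.6025679510775171
polariser 0.61 [517.5 400.3   3.8]
green_nest 0.6 [630.3 197.1   2. ]
yellow_nest 0.74 [525.1 396.5  -1. ]
yellow_nest 0.5 [632.8 196.4   3.9]
polariser 0.8 [519.8 401.9   5.6]
polariser 0.66 [ 4.818e+02 -4.814e+02 -1.000e-01]
green_nest 0.59 [631.  195.    1.5]
reflector 0.93 [ 306.7 -164.1    0.8]
reflector 0.81 [ 444.4 -161.4   -1.8]
[[-0.107, 0.137, 0.002, 0.0, 0.0, 0.006, 0.8], [-0.105, 0.139, 0.002, 0.0, 0.0, 0.006, 0.8], [-0.102, 0.141, 0.002, 0.0, 0.0, 0.006, 0.8], [-0.099, 0.143, 0.002, 0.0, 0.0, 0.006, 0.8], [-0.096, 0.145, 0.002, 0.0, 0.0, 0.006, 0.8], [-0.093, 0.147, 0.002, 0.0, 0.0, 0.006, 0.8], [-0.09, 0.149, 0.002, 0.0, 0.0, 0.006, 0.8], [-0.087, 0.151, 0.002, 0.0, 0.0, 0.006, 0.8], [-0.084, 0.153, 0.002, 0.0, 0.0, 0.006, 0.8], [-0.081, 0.154, 0.002, 0.0, 0.0, 0.006, 0.8], [-0.078, 0.156, 0.002, 0.0, 0.0, 0.006, 0.8], [-0.075, 0.157, 0.002, 0.0, 0.0, 0.006, 0.8], [-0.071, 0.159, 0.002, 0.0, 0.0, 0.006, 0.8]]
```

View pics/k1.png

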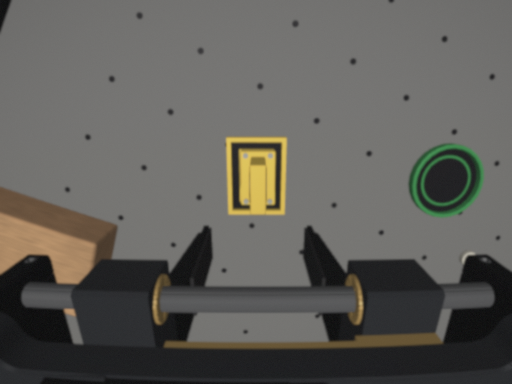

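The mount sits centred and square in the yellow nest (wrist view, cols 227–287, rows 138–215). The reflector comes next.

drive_tool --rows '[[[-0.107,0.137,0.002,0.0,0.0,0.006,0.8],[-0.105,0.139,0.002,0.0,0.0,0.006,0.8],[-0.102,0.141,0.002,0.0,0.0,0.006,0.8],[-0.099,0.143,0.002,0.0,0.0,0.006,0.8],[-0.096,0.145,0.002,0.0,0.0,0.006,0.8]]]'

```text
t: 29.98
eef_pos: [489.7, 184.1, 195.6]
tcp_rot: [3.141, -0.0, 0.43]
ft_force: [0.1, 0.0, -0.6]
opening: 0.8
grip_force: 0.0
```

drive_tool --rows '[[[-0.093,0.147,0.002,0.0,0.0,0.006,0.8],[-0.09,0.149,0.002,0.0,0.0,0.006,0.8],[-0.087,0.151,0.002,0.0,0.0,0.006,0.8],[-0.084,0.153,0.002,0.0,0.0,0.006,0.8],[-0.081,0.154,0.002,0.0,0.0,0.006,0.8]]]'

```text
t: 30.6
eef_pos: [461.4, -31.9, 193.2]
tcp_rot: [3.141, -0.0, 0.336]
ft_force: [-0.1, -0.5, 0.3]
opening: 0.802
grip_force: 0.0
```

drive_tool --rows '[[[-0.078,0.156,0.002,0.0,0.0,0.006,0.8],[-0.075,0.157,0.002,0.0,0.0,0.006,0.8],[-0.071,0.159,0.002,0.0,0.0,0.006,0.8],[0,0,0,0,0,0,0.8]]]'

```text
t: 31.1
eef_pos: [445.0, -162.3, 191.5]
tcp_rot: [3.141, -0.0, 0.276]
ft_force: [-0.2, -0.1, 0.6]
opening: 0.801
grip_force: 0.0
```

Run:
```python
from h import *
s=env.state(); print(s["eef_pos"],s["tcp_rot"],s["opening"])
p=env.read_camera("wrist"); q=env.read_camera("side"); c=env.read_camera("scene")
cv2.imwrite("pics/l1.png",p["color"])
for k in (p,q,c):
  for n in ("reflector",):
    for r in env.place_of(n,k)[:2]: print(n,r["score"],w(k,r["at"]).round(1))
    for r in env.search_frame(n,k)[:2]: print(' mid',r["score"],w(k,r["at"]).round(1))
plan([(442,-160.5,120,-75,3,0.8),(442,-160.5,50,-75,2,0.8)])
```

```text
[ 444.99174207 -162.28679143  191.51838551] [ 3.14129894e+00 -1.43953094e-04  2.76031406e-01] 0.8007432065114024
reflector 0.94 [ 4.424e+02 -1.659e+02 -4.000e-01]
reflector 0.89 [ 304.  -171.7    5.1]
 mid 0.85 [ 318.6 -166.9   23.4]
 mid 0.69 [ 452.1 -163.6   12.6]
reflector 0.8 [ 305.5 -166.     2.6]
reflector 0.68 [ 443.2 -160.    -3.7]
 mid 0.93 [ 436.6 -168.5   12.1]
 mid 0.89 [ 297.9 -181.9   24.1]
reflector 0.96 [ 303.3 -168.1    2.3]
reflector 0.92 [ 437.9 -155.8   -5.5]
 mid 0.9 [ 320.9 -159.2   23.3]
 mid 0.67 [ 447.2 -152.8    7.2]
[[-0.005, 0.0, 0.096, 0.0, 0.0, 0.002, 0.8], [-0.005, 0.0, 0.096, 0.0, 0.0, 0.002, 0.8], [-0.005, 0.0, 0.096, 0.0, 0.0, 0.002, 0.8]]
[[0.0, 0.0, 0.14, 0.0, 0.0, 0.0, 0.8], [0.0, 0.0, 0.14, 0.0, 0.0, 0.0, 0.8]]
```

View pics/l1.png

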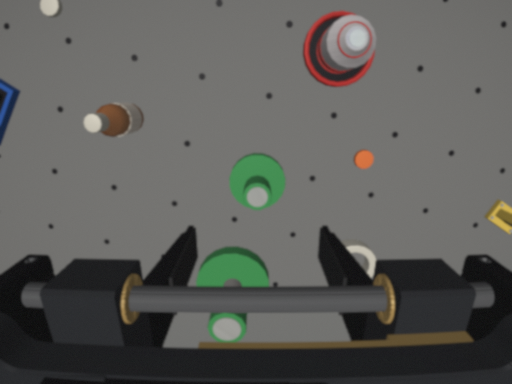

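Wrist view: the small reflector's mirror is at (257,196) on its disc at (257,181). The large look-alike behind it at (232,290) is out of the gripper's width.

Run:
```python
from h import *
p=env.read_camera("wrist")
print(onz(p,(257,196),66),onz(p,(257.5,181.5),14), env.state()["eef_pos"])
```

```text
[ 440.91087815 -160.37736836   66.        ] [ 441.55455896 -160.6993003    14.        ] [ 445.35146824 -159.64096719  191.70070703]
```

drive_tool --rows '[[[-0.006,0.0,0.1,0.0,0.0,0.0,0.8],[-0.006,0.0,0.12,0.0,0.0,0.0,0.8],[-0.004,0.0,0.12,0.0,0.0,0.0,0.8],[0,0,0.12,0,0,0,0.8],[0,0,0.106,0,0,0,0.8]]]'

```text
t: 32.22
eef_pos: [441.5, -161.0, 49.2]
tcp_rot: [3.142, -0.0, 0.28]
ft_force: [-0.1, -0.2, -0.2]
opening: 0.801
grip_force: 0.0
```

drive_tool --rows '[[[0,0,0,0,0,0,0.8],[0,0,0,0,0,0,0],[0,0,0,0,0,0,0],[0,0,0,0,0,0,0],[0,0,0,0,0,0,0]]]'

```text
t: 32.85
eef_pos: [441.5, -161.3, 50.6]
tcp_rot: [3.141, -0.001, 0.28]
ft_force: [0.3, 0.2, -0.4]
opening: 0.434
grip_force: 0.0
```

drive_tool --rows '[[[0,0,0,0,0,0,0],[0,0,0,0,0,0,0],[0,0,0,0,0,0,0],[0,0,0,0,0,0,0]]]'

```text
t: 33.35
eef_pos: [441.5, -161.3, 50.2]
tcp_rot: [3.141, -0.0, 0.28]
ft_force: [0.2, -0.7, 3.7]
opening: 0.287
grip_force: 30.0
```

drive_tool --rows '[[[0,0,-0.07,0,0,0,0],[0,0,-0.14,0,0,0,0],[0,0,-0.14,0,0,0,0],[0,0,-0.14,0,0,0,0],[0,0,-0.11,0,0,0,0]]]'

```text
t: 33.98
eef_pos: [441.1, -161.0, 201.2]
tcp_rot: [-3.142, -0.0, 0.28]
ft_force: [-0.1, -1.0, -1.8]
opening: 0.29
grip_force: 30.0
```

Run:
```python
from h import *
s=env.state(); print(s["eef_pos"],s["opening"])
plan([(610,155,200,-75,9,0)])
```

```text
[ 441.10957916 -161.01864611  201.22951358] 0.29001443713183317
[[0.111, -0.114, 0.001, 0.0, 0.0, 0.001, 0], [0.111, -0.114, 0.001, 0.0, 0.0, 0.001, 0], [0.11, -0.115, 0.001, 0.0, 0.0, 0.001, 0], [0.11, -0.115, 0.001, 0.0, 0.0, 0.001, 0], [0.11, -0.115, 0.001, 0.0, 0.0, 0.001, 0], [0.11, -0.115, 0.001, 0.0, 0.0, 0.001, 0], [0.11, -0.116, 0.001, 0.0, 0.0, 0.001, 0], [0.109, -0.116, 0.001, 0.0, 0.0, 0.001, 0], [0.109, -0.116, 0.001, 0.0, 0.0, 0.001, 0]]
```

drive_tool --rows '[[[0.11,-0.115,0.0,0.0,0.0,0.0,0],[0.11,-0.115,0.0,0.0,0.0,0.0,0],[0.11,-0.115,0.0,0.0,0.0,0.0,0],[0.11,-0.115,0.0,0.0,0.0,0.0,0],[0.11,-0.115,0.0,0.0,0.0,0.0,0]]]'

```text
t: 34.6
eef_pos: [534.0, 16.2, 199.7]
tcp_rot: [-3.141, 0.001, 0.28]
ft_force: [1.1, 0.3, -1.4]
opening: 0.289
grip_force: 30.0
```

drive_tool --rows '[[[0.11,-0.115,0.0,0.0,0.0,0.0,0],[0.11,-0.115,0.0,0.0,0.0,0.0,0],[0.11,-0.115,0.0,0.0,0.0,0.0,0],[0.11,-0.115,0.0,0.0,0.0,0.0,0],[0,0,0,0,0,0,0]]]'

```text
t: 35.22
eef_pos: [608.0, 157.9, 199.1]
tcp_rot: [-3.141, 0.001, 0.282]
ft_force: [-0.4, -0.6, -2.4]
opening: 0.289
grip_force: 30.0
```

Run:
```python
from h import *
s=env.state(); print(s["eef_pos"],s["opening"])
p=env.read_camera("wrist"); q=env.read_camera("side"); cv2.imwrite("pics/m1.png",p["color"])
for k in (p,q):
  for n in ("green_nest","reflector"):
    for r in env.place_of(n,k)[:2]: print(n,r["score"],w(k,r["at"]).round(1))
plan([(631,198,110,-75,3,0)])
```

```text
[607.99154766 157.88108683 199.09347165] 0.2888938853852534
green_nest 0.74 [627.6 196.2   5.2]
reflector 0.71 [608.8 155.9 150. ]
green_nest 0.68 [633.9 196.6   2.7]
reflector 0.9 [609.2 158.3 148.4]
reflector 0.71 [ 3.099e+02 -1.680e+02  3.000e-01]
[[0.046, -0.047, 0.12, 0.0, 0.0, 0.002, 0], [0.046, -0.047, 0.12, 0.0, 0.0, 0.002, 0], [0.045, -0.047, 0.12, 0.0, 0.0, 0.002, 0]]
```

View pics/m1.png

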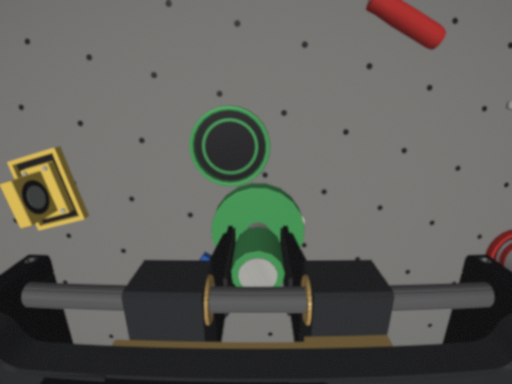

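Wrist view: the reflector is held upright, and the green nest is in full view at (230,146), which agrees with (631,198).

drive_tool --rows '[[[0.046,-0.047,0.12,0.0,0.0,0.002,0],[0.046,-0.047,0.12,0.0,0.0,0.0,0],[0.045,-0.046,0.12,0.0,0.0,0.0,0],[0,0,0.1,0,0,0,0],[0,0,0,0,0,0,0]]]'

```text
t: 36.15
eef_pos: [630.4, 198.1, 83.6]
tcp_rot: [-3.141, 0.003, 0.273]
ft_force: [-0.9, -0.3, -1.5]
opening: 0.289
grip_force: 30.0
```

drive_tool --rows '[[[0,0,0.06,0,0,0,0],[0,0,0.02,0,0,0,0],[0,0,0,0,0,0,0]]]'

```text
t: 36.52
eef_pos: [631.3, 198.6, 65.2]
tcp_rot: [3.142, 0.0, 0.273]
ft_force: [-0.1, 0.9, -1.6]
opening: 0.292
grip_force: 30.0
```

drive_tool --rows '[[[0,0,0.022,0,0,0,0],[0,0,0.012,0,0,0,0],[0,0,0.004,0,0,0,0],[0,0,0.001,0,0,0,0],[0,0,0,0,0,0,0]]]'

```text
t: 37.15
eef_pos: [631.4, 198.8, 55.5]
tcp_rot: [3.142, -0.0, 0.273]
ft_force: [0.6, 0.5, -1.9]
opening: 0.292
grip_force: 30.0
```

drive_tool --rows '[[[0,0,0.003,0,0,0,0],[0,0,0.0,0,0,0,0]]]'

```text
t: 37.4
eef_pos: [631.4, 198.8, 55.3]
tcp_rot: [3.141, -0.001, 0.273]
ft_force: [-2.6, -1.6, 5.2]
opening: 0.289
grip_force: 30.0
```

Contact. I release and retreat.

drive_tool --rows '[[[0,0,0,0,0,0,0.7],[0,0,0,0,0,0,0.7],[0,0,0,0,0,0,0.7],[0,0,0,0,0,0,0.7],[0,0,-0.04,0,0,0,0.7]]]'

```text
t: 38.02
eef_pos: [631.0, 198.7, 64.4]
tcp_rot: [-3.142, 0.001, 0.273]
ft_force: [0.2, 0.6, -1.3]
opening: 0.694
grip_force: 0.0
```

drive_tool --rows '[[[0,0,-0.12,0,0,0,0.7],[0,0,-0.14,0,0,0,0.7],[0,0,-0.14,0,0,0,0.7],[0,0,-0.14,0,0,0,0.7],[0,0,0,0,0,0,0.7]]]'

```text
t: 38.65
eef_pos: [632.2, 199.1, 203.3]
tcp_rot: [3.141, -0.006, 0.273]
ft_force: [0.1, 1.0, -0.4]
opening: 0.695
grip_force: 0.0
```

Run:
```python
from h import *
s=env.state(); print(s["eef_pos"],s["opening"])
p=env.read_camera("wrist"); q=env.read_camera("side"); c=env.read_camera("scene")
cv2.imwrite("pics/n1.png",np.vstack([cv2.resize(p["color"],(400,300)),cv2.resize(q["color"][90:270,150:390],(400,300))]))
for k in (q,c,p):
  for n in NAMES:
    for r in env.place_of(n,k)[:1]: print(n,round(r["score"],2),w(k,r["at"]).round())
```

```text
[632.24397047 199.05276914 203.30977846] 0.6951928448771413
objective 0.76 [ 600. -204.    2.]
splitter 0.87 [448. 171.   4.]
polariser 0.9 [ 482. -483.   -1.]
reflector 0.75 [ 306. -170.   -1.]
red_nest 0.57 [ 602. -206.   -2.]
blue_nest 0.69 [444. 175.  -0.]
yellow_nest 0.66 [523. 399.   3.]
green_nest 0.54 [633. 196.   0.]
dropper 0.61 [472.  -6.   2.]
tape 0.84 [ 373. -309.   -2.]
objective 0.83 [ 603. -206.    6.]
polariser 0.77 [517. 404.   3.]
reflector 0.77 [630. 203.   1.]
red_nest 0.58 [ 596. -202.   -3.]
yellow_nest 0.88 [519. 407.   0.]
green_nest 0.97 [634. 206.   3.]
dropper 0.55 [627. 206.  -2.]
tape 0.69 [ 368. -304.   -0.]
splitter 0.73 [440. 173.   5.]
polariser 0.67 [519. 402.   3.]
reflector 0.83 [632. 194.   6.]
```

View pics/n1.png

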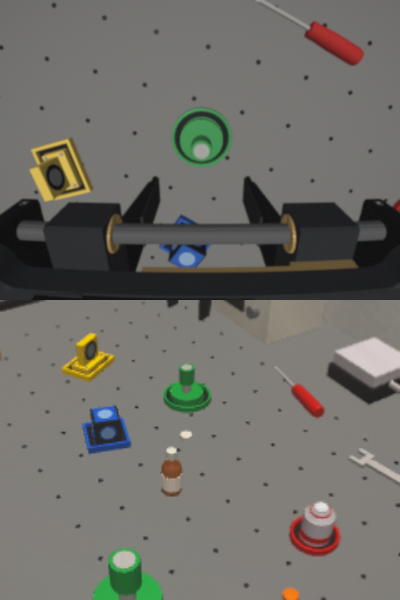

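The final view shows all four optics upright inside their nests: polariser (88,355), splitter (105,428), reflector (187,390) and objective (316,525) in the side crop. The bottle and the tape are unmoved.

```bash
python3 -c "
from cell import env
print(env.job_done())"
```

```text
the job is handed in; nothing more can be done
None
```

I put all four optics upright in their own nests, with the cube and the yellow mount square to theirs and the bottle and tape where they started, and handed the job in at about 39 s; the hand-in call returned no verdict.

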